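Unbolt the tea-light caddy and slide its lids to open the left compartment

ROBOT

A 7-joint arm with a two-finger parallel gripper is mounted at the origin on a cart in front of the work surface, level with it; the furniture and walls round the work are solid. World frame = base frame: x ahead of the robot, y to its left, z up, the work surface at z = 0. Lengths are in mm, angles in rad, forces in N, time in s.
With the tool pointing down it reaches from about 350 to 900 mm from the base axis. Payload 8.1 kg.
Tool frame: the origin (TCP) lies at the very end of the fingers, on their centre line; the grasp point (between the pads) lies robot.hold_point_z behind it (robot.hold_point_z is the distance from the TCP to the grasp point, in mm); y points along the fingers, z is the direction in which the jaws open and shut, and the axes are right-handed (so a half turn about y gives the same grasp; the last joint's range is limited). The gripper opens to 85 mm and grips with 20 to 120 N. Pads are 22 mm wide; open, the fingers measure 114 mm over their backs; the gripper's body (76 mm by 85 mm) begins 54 mm behind the grasp point. The pads swing forward as they close: fully open they stand 13 mm farther back than shut.
Start: joints at [1.091, 0.434, 0.025, 1.573, -0.012, 1.134, -0.075], TCP at [229.945, -581.177, 231.323] pointing down, gripper open.
Joint ranges: [-2.62, 2.62], [-0.44, 2.09], [-1.27, 1.32], [0.08, 2.57], [-1.32, 4.46], [0.12, 2], [-2.74, 2.74]. Speed limits (rad/s): [2.22, 2.22, 3.01, 3.01, 3.14, 3.14, 3.14].

INTERFACE

Orientations are given as a unit quaternion [w, x, y, z].
In Python, from rig import robot, imaging, close_job gives the robot as it stands.
- The arm moves only by the tool drive_tool, never from a script. Its argument "targets" is a list of rows, each a list of 5 numbers: the shift along the tool's x, y, z in cm, then the turn about the tool's y in rad, then the gripper's target within -1 to 1 (fully open at 1, half-way at 0, shut at -1). A call has 1 to 10 rows; each row is the pose to reach, as a shift and turn from the pose commanded when the call began, along the tool's axes at that moment; what a row does not reach only later rows make up. A row lasts 1/8 s, in which the tool goes at most 62.5 mm and 10.7 degrees, less where a joint would pass 70% of its speed; a pose out of reach is approached as far as the arm can. A call with a gripper value outside its range is refused whole. The fingers move at their own pace and stop on an object; "squeeze" is the grip in N (left out, the last holds). Time passes only in rows, so rows that repeat a pose let the fingers close. It gives the time, the measured TCP pose, the force and the opening at its end, in the units of the state.
- robot.get_obs(): the state, without advancing time (a new reading comes with each control period).
- imaging.camera(name): name is "scene" or "top" or "wrist"; returns (picture, depth): 400x640x3 uint8, red, green, blue; 400x640 float32, mm along the optical axis (not along the pixel's ray), 0 where there is no reading.
- imaging.camera_params(name): a dict with "intrinsics" (3x3 intrinsics, pixels), "extrinsics" (4x4, takes a point from world to camera coordinates); the wrist camera has in their place "T_tool_cam" (4x4, takes a point from camera to tool coordinates, whose origin is the TCP and whose axes are the tool frame's). Camera axes: x right, y up, looking along -z (the intrinsics and any distortion apply to the point x, -y, -z); pixel columns grow to the right and rows downward; lengths in mm; the calibration is good to about 2 mm. A picture is of the moment at which its call begins: read the wrist's pose just before it. camera_params takes no time and is no camera call.
- close_job(): hands the job in, once; it reports no verdict.
Trained networks look in the newest picture that a camera, given by its name, has taken for a name from the list of things; names that differ only in an ending like _2 or _b are one class to them, and where a whole thing is asked for, a point or a joint stands for the part that bears it (a point fixed in the world has none). Each returns a list of dicts, best first, with "p" (0 to 1); they miss things now and then, are a little off and sometimes report something else, mostly with a low value. They report only what shows in the picture. A call takes as long as a camera call.
- imaging.search_frame(camera, target): "centre" ([x, y, z] in mm, in world coordinates, good to about 4 mm: the middle of the surface that is visible of it).
- imaging.masks_of(camera, target): "pixels" (400x640 bool, what is visible of it).
- imaging.spot_point(camera, target): "centre" ([x, y, z] in mm, in world coordinates, good to about 4 mm: a listed point, or the origin of a listed thing).
The state is a dict: "time": time; "qpos": joint angles; "qd": joint speeds; "joint_torque": joint torques, N m; "position": TCP position; "tcp_rot": TCP orientation; "wrist_force": force on the tool from outside, world axes, zero at the start; "ft_torque": the same for the moment, N m; "finger_gap": opening from 0.0 (shut) to 1.0 (fully open).
Only numpy, scipy, OpenCV 4.12 (cv2) and the standard library are available. Lean on these libraries where they do the work, as an engineer would, in place of code of your own. Each camera call takes 0.05 s, during which the arm holds its last target.

TASK

Open the left compartment of the wooden caddy: draw the bolt out of the bore in the middle lid's metal block and tip its black-knobbed handle over to the right into the side notch of the guide, so that it stays parked there. Then slide the lids one at a time, each fully along: first the middle lid to the right over the open compartment, then the left lid into the middle. Leave the things standing around where they are.

Things in the scene. Friction and masses are not known exactly. Their poses are not given: they have to be found in the camera images.
- caddy: Fixed wooden caddy, 112 x 300 mm, 51 mm high, three compartments in a row, bolt ledge in front. Origin: centre of the box's underside. All x, y, z in these texts are in its frame: x from the ledge across the box, away from the robot; y along the row, left; z up. Two lids slide along y in a groove with ends at y = -140 and +140 mm; lid tops at z = 46 mm.
- guide (a point): Middle of the top of the steel bolt guide: x = -95, y = 0, z = 71 mm; caddy's axes. The guide is 24 mm wide (y) and spans x = -130 to -60 mm. A slot 11 mm wide in its top runs along y = 0 from x = -76 mm back to x = -120 mm.
- notch (a point): Middle of the guide's side notch, x = -113, y = -10, z = 60 mm; caddy's axes. The notch (x from -120 to -106 mm) is at the slot's end nearest the robot and opens to the right (-y) through the guide's right wall, down to z = 57.5 mm. Parked, the knob lies about 31 mm right of the bolt's axis, 5 to 10 mm above it.
- bolt_knob (a point): Centre of the black 18 mm ball on the bolt's 8 mm stem, 32 mm from the bolt's axis; axes: x along the bolt to its tip, z along the stem. At the start the stem stands up in the slot at x = -87 to -81 mm, leaning up to 0.2 rad left or right. It slides towards -x (under 2 N) until the knob is at x = -116 mm; there it tips right into the notch and stays by its weight.
- bolt_tip (a point): Tip of the loose metal bolt: 14 mm thick, 85 mm long, 120 g, lying along x in the guide, axis at z = 60 mm. The tip is 65 mm ahead of the stem and at the start about 18 mm inside the bore.
- mid_grip (a point): Centre of the steel block (48 mm along x, 30 along y, 28 high, 18 mm bore along x) on the middle lid, a loose wooden panel 92 x 92 x 8 mm whose centre is 14 mm farther along x and whose top is 14 mm lower. Starts at y = 0, locked by the bolt; once free it slides (under 3 N) right until it stops at y = -94 mm.
- left_grip (a point): Centre of the dark wooden block (48 x 30 x 28 mm) on the left lid, a loose panel of the same size (centre 14 mm farther along x, top 14 mm lower). Starts at y = +93 mm; slides (under 3 N) right to about y = -2 mm, where it meets the middle lid if that is fully right.
- tumbler: Clear drinking glass on the draining board, 81 mm across, 93 mm high, loose; origin at the underside centre. Bystander.
- salt: Salt shaker, 44 mm across, 90 mm high, loose; origin at the underside centre. Bystander.
- spice: Spice jar with red cap, 45 mm across, 106 mm high, loose; origin at the underside centre. Bystander.
- lemon: Lemon, 78 x 55 x 56 mm, loose; origin at the underside centre. Bystander.
- cup: White cup on the draining board, 62 x 90 x 55 mm, loose; origin at the underside centre. Bystander.

How it is judged:
By the outcome, as a careful person would: the job done as asked, in the order asked, and still so for the second after the job is handed in, with the robot touching nothing.
It also fails if it takes over 48 s, if anything falls off the work surface, if the arm or the gripper's body presses on something with over 40 N, if the wrist force passes 120 N, or if a joint passes its speed limit or range.

## Working session

There is one attempt and no reset: what is moved stays moved. The work goes in short steps, Python scripts to look and compute and a tool call to move; the robot and the scene stay as the last step left them, time stands still between calls to the robot, and variables do not carry over. Pictures are saved under pics/ and viewed, and the job is handed in when it is done.

Besides the shell and the picture viewer there is one more tool, called after "Call:" in YAML: its name, and indented under it one key for each argument. drive_tool: Moves the arm, as the interface text tells. Its arguments: {"type":"object","properties":{"targets":{"type":"array","items":{"type":"array","items":{"type":"number"}}},"squeeze":{"type":"number"}},"required":["targets"]}

```bash
mkdir -p pics; ls; python3 - <<'E'
from rig import robot, imaging
import cv2, numpy as np
o=robot.get_obs(); print(o); print(robot.hold_point_z)
for n in ["scene","top"]:
    p,d=imaging.camera(n); cv2.imwrite(f"pics/{n}0.png",p[:,:,::-1])
    print(n,imaging.camera_params(n))
    for t in ["caddy","guide","notch","bolt_knob","mid_grip","left_grip","bolt_tip"]:
        r=imaging.spot_point(n,t); print(t,[(np.round(a["centre"],1).tolist(),round(a["p"],2)) for a in r[:2]])
print(imaging.camera_params("wrist"))
E
```

```text
pics
{'time': 0.0, 'qpos': array([ 1.09140748,  0.43517761,  0.02498333,  1.57408801, -0.01161045,
        1.13400272, -0.07509821]), 'qd': array([ 4.70007258e-04, -2.19596513e-04, -4.15590969e-04,  4.58924726e-04,
        1.03121448e-03, -4.59338914e-06,  1.15070574e-03]), 'joint_torque': array([-9.04386179e-04, -6.70470643e+01,  1.02489721e+00, -3.16222894e+01,
        1.55955105e-02,  1.22581003e-02, -4.62417177e-06]), 'position': array([ 229.72138888, -580.71317984,  230.55778913]), 'tcp_rot': array([ 0.13225269, -0.13254716,  0.69512128, -0.69407989]), 'wrist_force': array([-0.53326895, -0.20559775, -0.47287852]), 'ft_torque': array([-0.00583741, -0.02099864, -0.00209354]), 'finger_gap': 0.9962737221740877}
18.700000000000003
scene {'intrinsics': array([[498.03095743,   0.        , 311.93528821],
       [  0.        , 498.03095743, 199.72069204],
       [  0.        ,   0.        ,   1.        ]]), 'extrinsics': array([[ 8.72050858e-01, -4.89270262e-01, -1.19126644e-02,
        -5.81283444e+02],
       [ 3.68498139e-01,  6.40385121e-01,  6.73881309e-01,
        -1.93498155e+02],
[... 1015 characters left out ...]
 61.4], 0.73)]
bolt_knob [([490.1, -54.1, 93.7], 0.62)]
mid_grip [([552.9, -39.7, 63.2], 0.75)]
left_grip [([532.5, 44.7, 55.6], 0.6)]
bolt_tip [([551.3, -41.3, 58.9], 0.53)]
{'intrinsics': array([[280.02083018,   0.        , 317.51907219],
       [  0.        , 280.02083018, 199.09995816],
       [  0.        ,   0.        ,   1.        ]]), 'T_tool_cam': array([[ 1.12015273e-03, -9.58409888e-01, -2.85393117e-01,
        -7.32580971e+01],
       [ 1.10597129e-04,  2.85393413e-01, -9.58410448e-01,
        -1.42285050e+02],
       [ 9.99999367e-01,  1.04200242e-03,  4.25681593e-04,
        -2.88431819e-01],
       [ 0.00000000e+00,  0.00000000e+00,  0.00000000e+00,
         1.00000000e+00]])}
```

View pics/scene0.png

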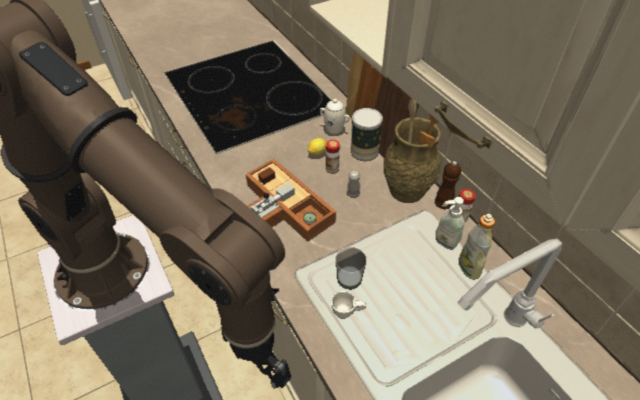

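View pics/top0.png

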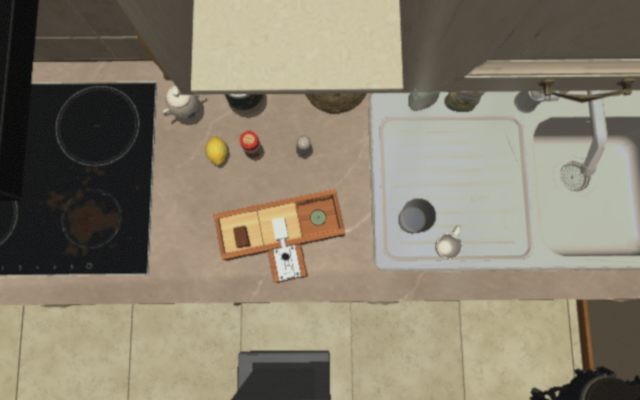

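The scene view shows the caddy at about (290,200). In the top view it spans (217,215) to (343,235), with the knob at (286,257), the metal block at (280,229) and the dark block at (241,236). The bystanders are clear of it. Next I'll fit the caddy's yaw and origin.

```bash
cat > h.py <<'E'
from rig import robot, imaging
import numpy as np, cv2
from scipy.spatial.transform import Rotation as R
def world(n,d):
    P=imaging.camera_params(n);K=P["intrinsics"]
    v,u=np.indices(d.shape)
    c=np.stack([(u-K[0,2])/K[0,0]*d,-(v-K[1,2])/K[1,1]*d,-d],-1)
    if "extrinsics" in P: T=np.linalg.inv(P["extrinsics"])
    else:
        o=robot.get_obs(); q=o["tcp_rot"];A=np.eye(4);A[:3,:3]=R.from_quat([q[1],q[2],q[3],q[0]]).as_matrix();A[:3,3]=o["position"];T=A@P["T_tool_cam"]
    return c@T[:3,:3].T+T[:3,3]
def state():
    o=robot.get_obs();q=o["tcp_rot"];M=R.from_quat([q[1],q[2],q[3],q[0]]).as_matrix()
    return o,o["position"],M
def proj(n,p):
    P=imaging.camera_params(n);K=P["intrinsics"];E=P["extrinsics"]
    c=E[:3,:3]@p+E[:3,3];return K[0,0]*c[0]/-c[2]+K[0,2],K[1,1]*-c[1]/-c[2]+K[1,2]
E
python3 - <<'E'
from h import *
p,d=imaging.camera("top"); W=world("top",d)
for t in ["caddy"]:
    r=imaging.masks_of("top",t); print([(a["p"],a["pixels"].sum()) for a in r])
near=(np.abs(W[...,0]-550)<170)&(np.abs(W[...,1]+40)<200)
table=near&(np.abs(W[...,2])<8); print("table z",np.median(W[table][:,2]))
if r:
    m=r[0]["pixels"]; Q=W[m]; rim=Q[(Q[:,2]>35)&(Q[:,2]<60)]
    hz=np.histogram(Q[:,2],bins=np.arange(-5,115,5)); print(list(zip(hz[1],hz[0])))
m=near&(W[...,2]>25)&(W[...,2]<56)&(W[...,0]<660)
n,l,s,c=cv2.connectedComponentsWithStats(m.astype(np.uint8)); print(s,c)
k=1+np.argmax(s[1:,4]); Q=W[l==k]
print(cv2.minAreaRect(Q[:,:2].astype(np.float32)))
# full component at >25 
m=near&(W[...,2]>25)&(W[...,0]<660)
n,l,s,c=cv2.connectedComponentsWithStats(m.astype(np.uint8));k=1+np.argmax(s[1:,4]);Q=W[l==k]
np.save("Q.npy",Q)
yaw=.235
# fit yaw by edges: sharp extents
for yaw in np.arange(.18,.28,.01):
    a=Q[:,0]*np.cos(yaw)+Q[:,1]*np.sin(yaw); b=-Q[:,0]*np.sin(yaw)+Q[:,1]*np.cos(yaw)
    print(round(yaw,2),a.max().round(1),b.min().round(1),b.max().round(1),(b.max()-b.min()).round(1),np.percentile(a,[.5,99.5]).round(1),np.percentile(b,[.5,99.5]).round(1))
for t in ["tumbler","salt","spice","lemon","cup"]:
    r=imaging.spot_point("top",t); print(t,[(np.round(a["centre"],1).tolist(),round(a["p"],2)) for a in r[:2]])
cv2.imwrite("pics/topz.png",cv2.resize(p[170:300,190:370,::-1],None,fx=4,fy=4,interpolation=cv2.INTER_CUBIC))
E
```

```text
[(0.78, np.int64(4135)), (0.45, np.int64(140))]
table z 0.3250160340496677
[(np.int64(-5), np.int64(8)), (np.int64(0), np.int64(336)), (np.int64(5), np.int64(653)), (np.int64(10), np.int64(169)), (np.int64(15), np.int64(79)), (np.int64(20), np.int64(33)), (np.int64(25), np.int64(27)), (np.int64(30), np.int64(41)), (np.int64(35), np.int64(114)), (np.int64(40), np.int64(95)), (np.int64(45), np.int64(766)), (np.int64(50), np.int64(1385)), (np.int64(55), np.int64(210)), (np.int64(60), np.int64(9)), (np.int64(65), np.int64(68)), (np.int64(70), np.int64(108)), (np.int64(75), np.int64(10)), (np.int64(80), np.int64(0)), (np.int64(85), np.int64(0)), (np.int64(90), np.int64(3)), (np.int64(95), np.int64(7)), (np.int64(100), np.int64(0)), (np.int64(105), np.int64(0))]
[[     0      0    640    400 251200]
 [   213    189    132     93   4797]
 [   325    215      1      2      2]
 [   317    224      1      1      1]] [[320.40751592 198.89863854]
 [271.97519283 230.97915364]
 [325.         215.5       ]
 [317.         224.        ]]
((528.9415283203125, -46.84126281738281), (190.01724243164062, 
[... 207 characters left out ...]
  -3.3]
0.21 604.1 -307.2 -5.8 301.4 [412.6 601.8] [-305.1   -8.7]
0.22 603.8 -313.1 -11.1 302.0 [411. 601.] [-310.5  -14.2]
0.23 603.5 -318.9 -16.3 302.6 [409.2 600.2] [-315.9  -19.6]
0.24 603.2 -324.8 -21.5 303.3 [407.3 599.6] [-321.5  -25. ]
0.25 602.9 -330.6 -26.7 303.9 [405.4 598.7] [-327.   -30.4]
0.26 602.5 -336.5 -31.7 304.8 [403.4 598.1] [-332.3  -35.7]
0.27 602.1 -342.3 -36.6 305.6 [401.4 597.5] [-337.8  -41. ]
0.28 601.6 -348.0 -41.6 306.4 [399.3 596.6] [-343.2  -46.1]
tumbler [([576.2, -360.4, -3.9], 0.96)]
salt [([764.2, -100.4, -1.5], 0.76)]
spice [([760.7, 27.6, -2.6], 0.74)]
lemon [([753.3, 117.6, -1.1], 0.67), ([461.7, -71.4, 61.9], 0.24)]
cup [([524.7, -449.5, -1.6], 0.89)]
```

View pics/topz.png

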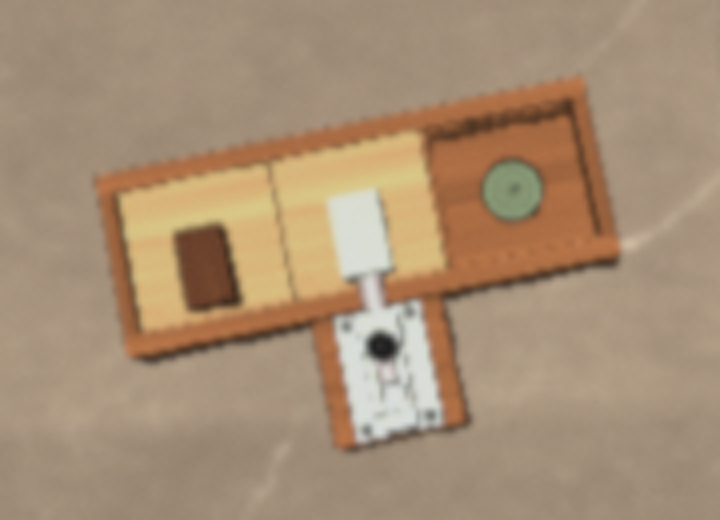

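```bash
cat >> h.py <<'E'
YAW=.2; ORG=np.array([567.,-39.,0])
C=lambda: R.from_euler('z',YAW).as_matrix()
def c2w(p): return ORG+C()@np.array(p,float)
def w2c(p): return C().T@(np.array(p,float)-ORG)
def go(pc,zdir=1):
    """tool shift (cm) and turn to put TCP at caddy point pc, jaws along caddy x; from measured pose"""
    o,p,M=state(); s=M.T@(c2w(pc)-p)/10
    zt=M.T@(C()@np.array([zdir,0,0])); ang=np.arctan2(zt[0],zt[2])
    print("shift cm",s.round(2),"turn",ang.round(3),"tcp caddy",w2c(p).round(1),"F caddy",(C().T@o["wrist_force"]).round(1),"t",round(o["time"],2),"gap",round(o["finger_gap"],3))
E
python3 - <<'E'
from h import *
o,p,M=state(); print(M.round(3)); go([-90,0,200]); go([-90,0,200],-1)
Q=np.load("Q.npy");q=(Q-ORG)@C()
s=(q[:,0]<-62)
for a,b in [(-28,-14),(-12,12),(14,28)]:
    k=s&(q[:,1]>a)&(q[:,1]<b);print(a,b,np.percentile(q[k][:,2],[10,50,90]).round(1))
k=(q[:,2]>60)&(q[:,2]<80)&s; print("guide x,y ext",np.percentile(q[k][:,:2],[2,98],axis=0).round(1))
k=(q[:,2]>55)&(q[:,0]>-36); 
for lo,hi in((-40,40),(60,130)):
    kk=k&(q[:,1]>lo)&(q[:,1]<hi)&(q[:,2]>65);print("block",kk.sum(),np.percentile(q[kk],[5,50,95],axis=0).round(1))
E
```

```text
[[-0.93   0.     0.368]
 [-0.368 -0.    -0.93 ]
 [-0.    -1.     0.   ]]
shift cm [-42.43   3.13 -39.6 ] turn -1.394 tcp caddy [-438.1 -464.4  231.3] F caddy [-0.1  0.7  0.2] t 1.15 gap 1.0
shift cm [-42.43   3.13 -39.6 ] turn 1.748 tcp caddy [-438.1 -464.4  231.3] F caddy [-0.1  0.7  0.2] t 1.15 gap 1.0
-28 -14 [49.2 53.1 56.3]
-12 12 [52.  70.  96.7]
14 28 [49.2 52.8 56.1]
guide x,y ext [[-128.8  -12.3]
 [ -62.8   11.2]]
block 253 [[-33.6 -14.2  69.9]
 [-12.5  -0.8  74.2]
 [  7.7  12.9  78.1]]
block 254 [[-33.6  78.1  69.9]
 [-13.2  91.7  73.8]
 [  7.4 105.6  77.8]]
```

Call:
drive_tool:
  targets:
    - [-4,0,-4,-0.15,1]
    - [-9,0,-8,-0.3,1]
    - [-14,0,-13,-0.45,1]
    - [-19,0,-18,-0.6,1]
    - [-24,0,-22,-0.75,1]
    - [-29,0.5,-27,-0.9,1]
    - [-34,1,-31,-1.05,1]
    - [-38,2,-36,-1.2,1]
    - [-42,3,-39,-1.394,1]
    - [-42.4,3.1,-39.6,-1.394,1]

```text
time: 2.4
position: [479.6, -53.2, 200.2]
tcp_rot: [0.55, -0.548, 0.446, -0.446]
wrist_force: [0.0, -0.1, 0.4]
finger_gap: 0.995
```

```bash
python3 - <<'E'
from h import *
go([-83,0,120])
p,d=imaging.camera("wrist"); W=world("wrist",d); cv2.imwrite("pics/w1.png",p[:,:,::-1])
for t in ["bolt_knob","mid_grip","left_grip","guide","notch"]:
    r=imaging.spot_point("wrist",t); print(t,[(w2c(a["centre"]).round(1),round(a["p"],2)) for a in r[:2]])
q=(W-ORG)@C()
k=(q[...,2]>90)&(q[...,2]<110)&(abs(q[...,1])<25)&(abs(q[...,0]+85)<25)
print("knob",k.sum(),np.percentile(q[k],[5,50,95],axis=0).round(1))
k=(q[...,2]>66)&(q[...,2]<78)&(q[...,0]<-55)&(q[...,0]>-140)&(abs(q[...,1])<25)
print("guide",np.percentile(q[k],[3,50,97],axis=0).round(1))
E
```

```text
shift cm [0.36 8.02 0.53] turn 0.007 tcp caddy [-88.5   3.4 200.2] F caddy [ 0.  -0.1  0.4] t 2.4 gap 0.995
bolt_knob [(array([-95.2,   0.4,  68.9]), 0.59), (array([-85.8,   0.4,  94.8]), 0.58)]
mid_grip [(array([-19.6,   0.6,  59.8]), 0.75)]
left_grip [(array([-8.6, 91.6, 59.7]), 0.69), (array([198.6,  29. ,  -1.2]), 0.53)]
guide [(array([-94.3,  -0.7,  68.2]), 0.62)]
notch [(array([-114.9,   -6.4,   62.2]), 0.56)]
knob 285 [[-88.2  -3.1  93.1]
 [-80.9   4.6  98. ]
 [-74.3  10.7 100.5]]
guide [[-127.3   -8.2   66.3]
 [ -92.4    7.2   70.4]
 [ -59.9   14.7   71.9]]
```

View pics/w1.png

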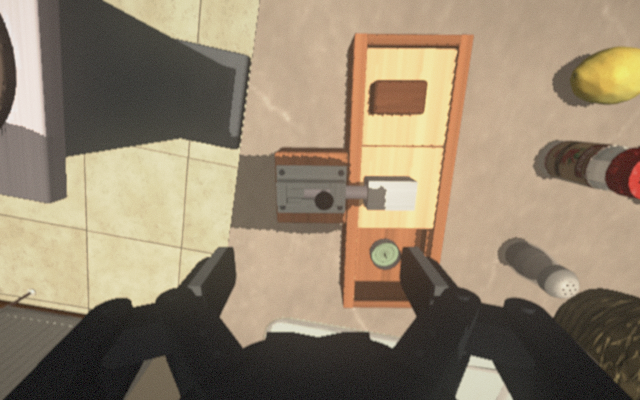

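Call:
drive_tool:
  targets:
    - [0,4,0.7,0,0]
    - [0,6,0.7,0,0]
    - [0,7,0.7,0,0]
    - [0,7,0.7,0,0]

```text
time: 3.2
position: [485.1, -56.4, 130.2]
tcp_rot: [-0.547, 0.547, -0.448, 0.448]
wrist_force: [0.5, 0.3, 1.5]
finger_gap: 0.499
```

```bash
python3 - <<'E'
from h import *
go([-82,1,84])
p,d=imaging.camera("wrist"); W=world("wrist",d); cv2.imwrite("pics/w2.png",p[:,:,::-1])
for t in ["bolt_knob","mid_grip","guide"]:
    r=imaging.spot_point("wrist",t); print(t,[(w2c(a["centre"]).round(1),round(a["p"],2)) for a in r[:2]])
E
```

```text
shift cm [-0.17  4.62  0.18] turn -0.001 tcp caddy [-83.8  -0.7 130.2] F caddy [0.5 0.2 1.5] t 3.2 gap 0.499
bolt_knob [(array([-83.6,  -0.4,  95.7]), 0.76)]
mid_grip [(array([-18.8,   1.8,  56.9]), 0.68)]
guide [(array([-91.5,  -0.1,  65.8]), 0.79)]
```

View pics/w2.png

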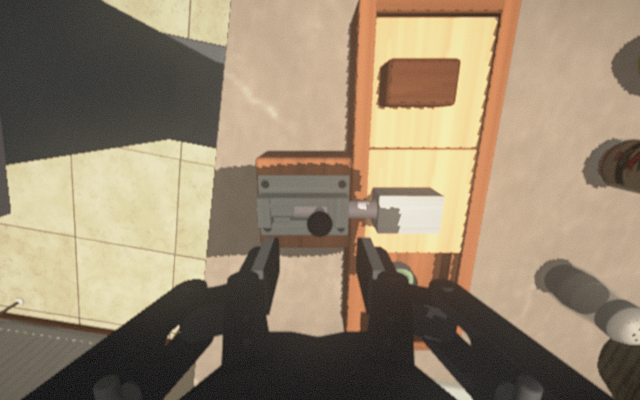

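The knob, at (320,222), lies midway between the fingertips at (265,255) and (371,255). I'll go down and close on it.

Call:
drive_tool:
  targets:
    - [-0.1,2.5,0.1,0,0]
    - [-0.1,4.6,0.1,0,0]
    - [-0.1,4.6,0.1,0,0]
    - [-0.1,4.6,0.1,0,-0.4]
    - [-0.1,4.6,0.1,0,-1]
    - [-0.1,4.6,0.1,0,-1]
    - [-0.1,4.6,0.1,0,-1]
    - [-0.1,4.6,0.1,0,-1]
  squeeze: 20

```text
time: 4.4
position: [486.8, -54.5, 85.1]
tcp_rot: [0.548, -0.547, 0.447, -0.448]
wrist_force: [-1.6, -0.6, 7.9]
finger_gap: 0.186
```

```bash
python3 - <<'E'
from h import *
go([-114,0,84])
p,d=imaging.camera("wrist"); cv2.imwrite("pics/w3.png",p[:,:,::-1])
E
```

```text
shift cm [ 0.08  0.1  -3.23] turn -0.0 tcp caddy [-81.7   0.8  85.1] F caddy [-1.7 -0.3  7.9] t 4.4 gap 0.186
```

View pics/w3.png

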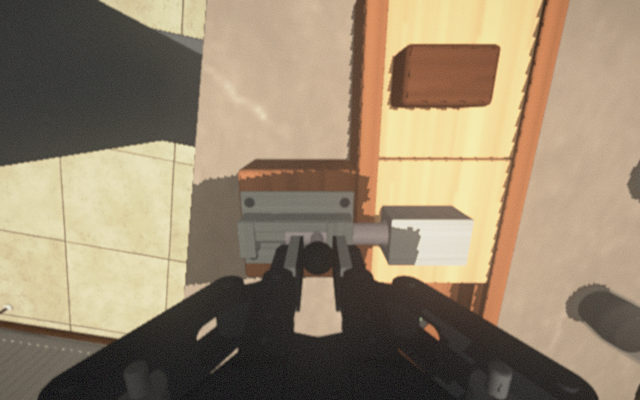

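The ball is held at a gap of about 16 mm. Now I'll draw the bolt back.

Call:
drive_tool:
  targets:
    - [0,0,-0.8,0,-1]
    - [0,0,-1.6,0,-1]
    - [0,0,-2.4,0,-1]
    - [0,0,-3.0,0,-1]
    - [0,0,-3.25,0,-1]
    - [0,0,-3.25,0,-1]
    - [0,0,-3.25,0,-1]

```text
time: 5.32
position: [454.5, -61.0, 84.8]
tcp_rot: [0.548, -0.547, 0.447, -0.448]
wrist_force: [1.4, 0.7, 8.5]
finger_gap: 0.185
```

```bash
python3 - <<'E'
from h import *
go([-114,0,84])
p,d=imaging.camera("wrist"); cv2.imwrite("pics/w4.png",p[:,:,::-1])
E
```

```text
shift cm [0.08 0.08 0.06] turn -0.0 tcp caddy [-114.6    0.8   84.8] F caddy [1.5 0.4 8.5] t 5.33 gap 0.185
```

View pics/w4.png

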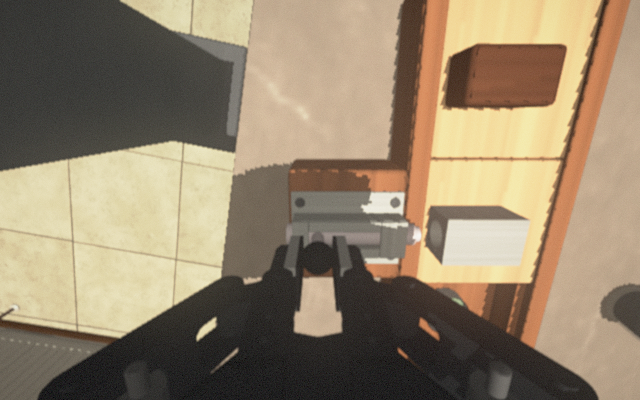

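The bolt tip, at (415,235), is out of the block's bore at (435,235). Now I'll arc the knob over to the right.

Call:
drive_tool:
  targets:
    - [0.5,0.05,0.05,0,-1]
    - [0.85,0.11,0.05,0,-1]
    - [1.25,0.25,0.05,0,-1]
    - [1.65,0.43,0.05,0,-1]
    - [1.65,0.43,0.05,0,-1]

```text
time: 6.0
position: [457.3, -77.3, 79.8]
tcp_rot: [-0.547, 0.548, -0.448, 0.448]
wrist_force: [0.8, 0.1, 4.3]
finger_gap: 0.184
```

```bash
python3 - <<'E'
from h import *
go([-114,-32*np.sin(1.2),52+32*np.cos(1.2)])
p,d=imaging.camera("wrist"); cv2.imwrite("pics/w5.png",p[:,:,::-1])
E
```

```text
shift cm [1.41 1.63 0.12] turn -0.001 tcp caddy [-115.1  -15.7   79.8] F caddy [ 0.8 -0.   4.3] t 6.0 gap 0.184
```

View pics/w5.png

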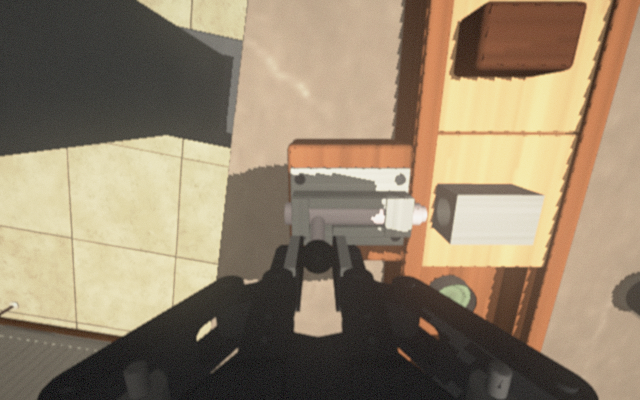

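The handle is tipping with low force. I'll continue to about 70°.

Call:
drive_tool:
  targets:
    - [0.35,0.25,0,0,-1]
    - [0.65,0.5,0,0,-1]
    - [0.85,0.7,0,0,-1]
    - [1.02,0.93,0,0,-1]
    - [1.17,1.17,0,0,-1]
    - [1.3,1.42,0,0,-1]
    - [1.38,1.6,0,0,-1]
    - [1.38,1.6,0,0,-1]

```text
time: 7.05
position: [460.7, -90.5, 63.8]
tcp_rot: [-0.547, 0.547, -0.448, 0.448]
wrist_force: [-1.1, -2.8, 3.9]
finger_gap: 0.185
```

```bash
python3 - <<'E'
from h import *
go([-114,-32*np.sin(1.2),52+32*np.cos(1.2)])
p,d=imaging.camera("wrist"); cv2.imwrite("pics/w6.png",p[:,:,::-1])
E
```

```text
shift cm [0.04 0.02 0.04] turn -0.0 tcp caddy [-114.4  -29.4   63.8] F caddy [-1.6 -2.5  3.9] t 7.05 gap 0.185
```

View pics/w6.png

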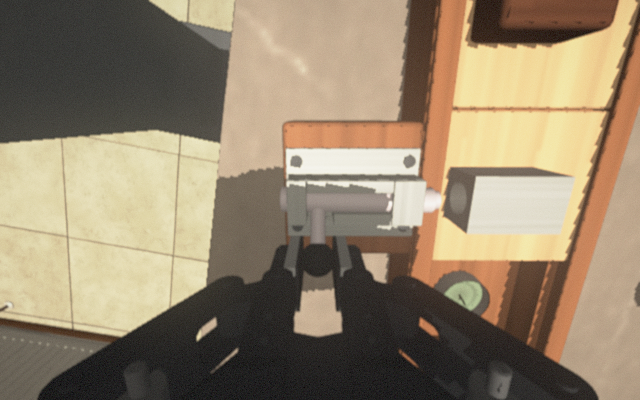

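The stem at (318,225) lies in the notch. I'll open the fingers and rise.

Call:
drive_tool:
  targets:
    - [0.05,0.05,0,0,-0.5]
    - [0.05,0.05,0,0,-0.2]
    - [0.05,0.05,0,0,-0.1]
    - [0.05,-2,0,0,-0.1]
    - [0.05,-5,0,0,-0.1]
    - [0,-8,0,0,-0.1]
    - [0,-8,0,0,-0.1]

```text
time: 7.98
position: [462.2, -90.4, 145.9]
tcp_rot: [0.548, -0.547, 0.446, -0.449]
wrist_force: [0.4, -0.5, -0.6]
finger_gap: 0.449
```

```bash
python3 - <<'E'
from h import *
go([-8,36,110])
p,d=imaging.camera("wrist"); W=world("wrist",d); cv2.imwrite("pics/w7.png",p[:,:,::-1])
for t in ["bolt_knob","mid_grip","left_grip"]:
    r=imaging.spot_point("wrist",t); print(t,[(w2c(a["centre"]).round(1),round(a["p"],2)) for a in r[:2]])
E
```

```text
shift cm [-6.56  3.61 10.47] turn -0.0 tcp caddy [-112.9  -29.5  145.9] F caddy [ 0.3 -0.6 -0.6] t 7.97 gap 0.449
bolt_knob [(array([-116.9,  -32.2,   65.2]), 0.73)]
mid_grip [(array([-17. ,  -0.9,  60.5]), 0.73)]
left_grip [(array([-8.2, 91.9, 56.8]), 0.86)]
```

View pics/w7.png

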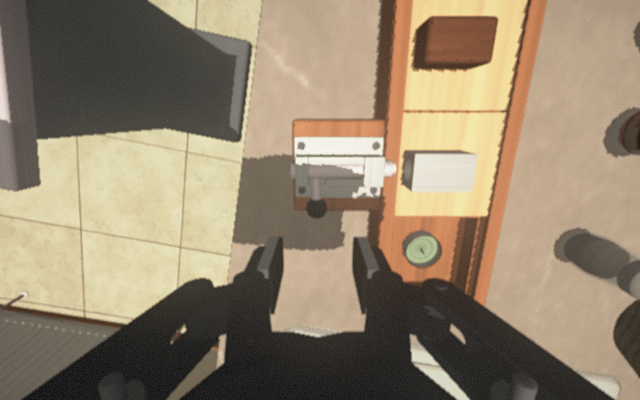

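The bolt is parked, with the knob at (317,208), right of the guide. Now the middle lid: I'll put shut fingers to the left of its block.

Call:
drive_tool:
  targets:
    - [-3,0,4,0,-1]
    - [-6,0,8,0,-1]
    - [-6.6,0,10.5,0,-1]
    - [-6.6,2,10.5,0,-1]
    - [-6.6,5,10.5,0,-1]
    - [-6.6,5,10.5,0,-1]

```text
time: 8.93
position: [548.4, -5.1, 91.3]
tcp_rot: [-0.546, 0.549, -0.449, 0.446]
wrist_force: [-1.2, -0.0, 0.2]
finger_gap: 0.0
```

```bash
python3 - <<'E'
from h import *
go([-8,36,57])
p,d=imaging.camera("wrist"); W=world("wrist",d); cv2.imwrite("pics/w8.png",p[:,:,::-1])
E
```

```text
shift cm [0.1  3.42 0.37] turn 0.0 tcp caddy [-11.5  37.   91.3] F caddy [-1.2  0.2  0.2] t 8.93 gap 0.0
```

View pics/w8.png

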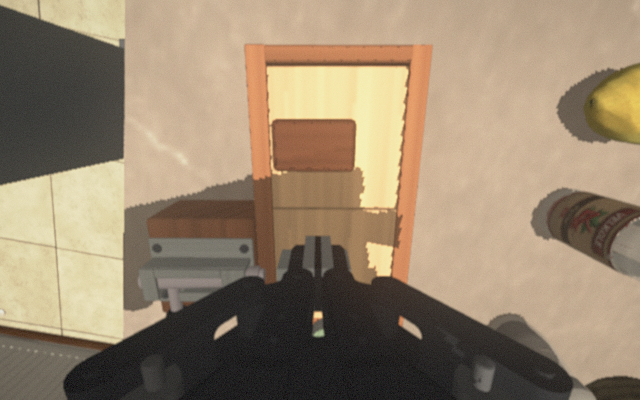

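The fingers, at (318,255), stand between the two blocks, left of the metal one. I'll go down and push right.

Call:
drive_tool:
  targets:
    - [0,2,0.4,0,-1]
    - [0,3.5,0.4,0,-1]
    - [0,3.5,0.4,0,-1]
    - [0.8,3.5,0.4,0,-1]
    - [1.5,3.5,0.4,0,-1]
    - [2.5,3.5,0.4,0,-1]
    - [3.5,3.5,0.4,0,-1]
    - [4.5,3.5,0.4,0,-1]
    - [4.5,3.5,0.4,0,-1]

```text
time: 10.1
position: [563.6, -49.9, 58.9]
tcp_rot: [-0.547, 0.547, -0.448, 0.448]
wrist_force: [-0.9, 0.0, 0.3]
finger_gap: 0.002
```

```bash
python3 - <<'E'
from h import *
go([-8,-66,55])
p,d=imaging.camera("top"); cv2.imwrite("pics/t9.png",cv2.resize(p[170:300,190:370,::-1],None,fx=4,fy=4))
E
```

```text
shift cm [ 5.6   0.39 -0.24] turn -0.002 tcp caddy [ -5.4 -10.   58.9] F caddy [-0.9  0.2  0.3] t 10.1 gap 0.002
```

View pics/t9.png

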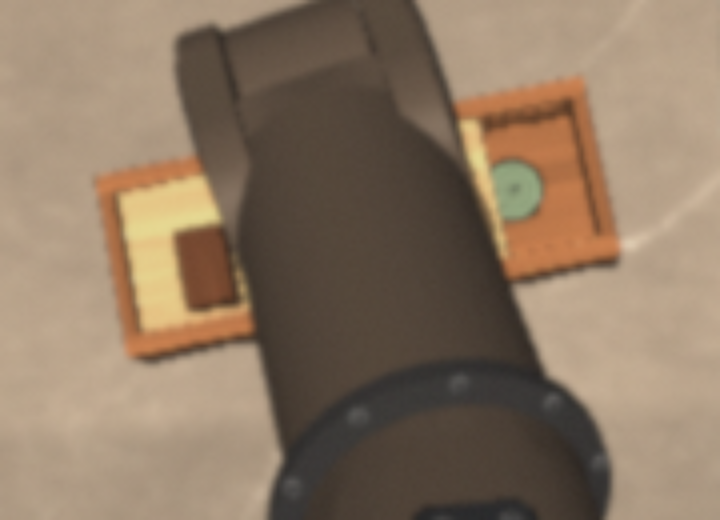

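The middle lid's right edge has moved from px 435 to about 490, so it is sliding. I'll keep pushing.

Call:
drive_tool:
  targets:
    - [1,0.1,-0.2,0,-1]
    - [2,0.2,-0.2,0,-1]
    - [3,0.2,-0.2,0,-1]
    - [4,0.2,-0.2,0,-1]
    - [4.8,0.2,-0.2,0,-1]
    - [5.2,0.2,-0.2,0,-1]
    - [5.4,0.2,-0.2,0,-1]
    - [5.6,0.2,-0.2,0,-1]
    - [5.6,0.2,-0.2,0,-1]

```text
time: 11.28
position: [572.7, -103.6, 57.1]
tcp_rot: [-0.547, 0.547, -0.448, 0.448]
wrist_force: [-0.0, 0.3, -0.1]
finger_gap: 0.003
```

```bash
python3 - <<'E'
from h import *
go([-8,-69,55])
E
```

```text
shift cm [ 0.45  0.21 -0.08] turn -0.0 tcp caddy [ -7.2 -64.5  57.1] F caddy [ 0.   0.3 -0.1] t 11.28 gap 0.003
```

Call:
drive_tool:
  targets:
    - [0.15,0,0,0,-1]
    - [0.3,0,0,0,-1]
    - [0.4,0,0,0,-1]
    - [0.4,0,0,0,-1]

```text
time: 11.78
position: [573.6, -106.9, 57.1]
tcp_rot: [0.548, -0.547, 0.448, -0.447]
wrist_force: [0.3, 3.8, -0.5]
finger_gap: 0.001
```

```bash
python3 - <<'E'
from h import *
go([-8,-70,55])
p,d=imaging.camera("wrist");cv2.imwrite("pics/w10.png",p[:,:,::-1])
E
```

```text
shift cm [ 0.21  0.21 -0.1 ] turn 0.0 tcp caddy [ -7.  -67.9  57.1] F caddy [ 1.   3.7 -0.5] t 11.78 gap 0.001
```

View pics/w10.png

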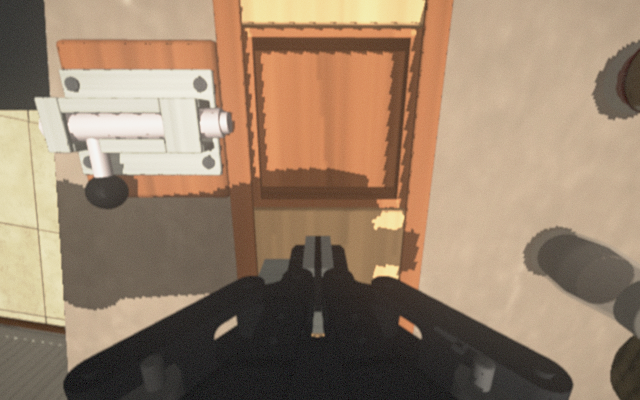

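The middle compartment is now open and the force has risen to 3.7 N near the stop. I'll push a little more to confirm.

Call:
drive_tool:
  targets:
    - [0.15,0,0,0,-1]
    - [0.25,0,0,0,-1]
    - [0.25,0,0,0,-1]

```text
time: 12.2
position: [573.6, -107.0, 57.1]
tcp_rot: [0.549, -0.547, 0.448, -0.446]
wrist_force: [-2.0, 9.5, 2.0]
finger_gap: 0.003
```

```bash
python3 - <<'E'
from h import *
go([-8,-70,55])
E
```

```text
shift cm [ 0.21  0.21 -0.1 ] turn 0.002 tcp caddy [ -7.  -67.9  57.1] F caddy [-0.1  9.7  2. ] t 12.2 gap 0.003
```

At the stop: the force reached 9.7 N with no movement. I'll back off, rise, and go over to the left of the left block.

Call:
drive_tool:
  targets:
    - [-1,0,0,0,-1]
    - [-1.5,-2,0,0,-1]
    - [-3,-6,0,0,-1]
    - [-8,-6,0,0,-1]
    - [-13,-6,0,0,-1]
    - [-17,-6,0,0,-1]
    - [-19.6,-6,0,0,-1]
    - [-19.6,-6,0,0,-1]

```text
time: 13.2
position: [535.0, 84.7, 118.6]
tcp_rot: [0.549, -0.548, 0.446, -0.447]
wrist_force: [-0.2, 0.1, -0.2]
finger_gap: -0.002
```

```bash
python3 - <<'E'
from h import *
go([-8,124,57])
p,d=imaging.camera("wrist");W=world("wrist",d);cv2.imwrite("pics/w11.png",p[:,:,::-1])
p,d=imaging.camera("top"); W=world("top",d);cv2.imwrite("pics/t11.png",cv2.resize(p[170:300,190:370,::-1],None,fx=4,fy=4))
for t in ["left_grip","mid_grip","bolt_knob"]:
    r=imaging.spot_point("top",t); print(t,[(w2c(a["centre"]).round(1),round(a["p"],2)) for a in r[:2]])
E
```

```text
shift cm [ 0.36  6.16 -0.14] turn 0.004 tcp caddy [ -6.8 127.6 118.6] F caddy [-0.2  0.1 -0.2] t 13.2 gap -0.002
left_grip [(array([-15.3,  91.9,  58.7]), 0.81)]
mid_grip [(array([-15.6, -94.8,  57.8]), 0.85)]
bolt_knob [(array([-108.4,  -32.8,   61.5]), 0.53), (array([ -55.5, -319.8,   -6. ]), 0.28)]
```

View pics/w11.png

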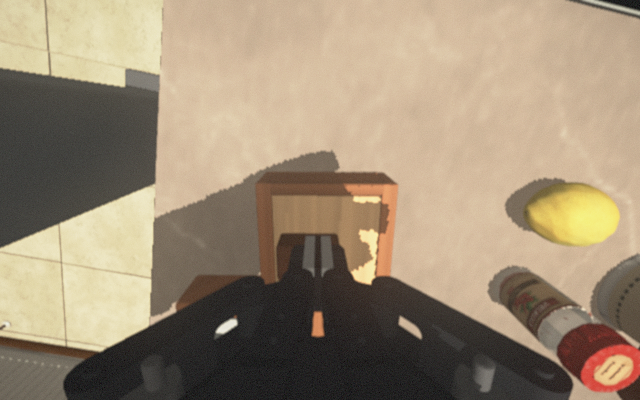

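View pics/t11.png

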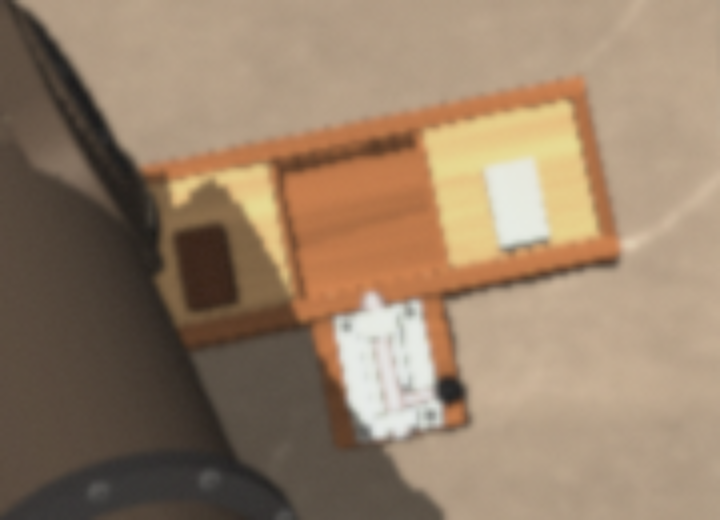

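The middle lid is fully right (block at y ≈ -94.8, bolt parked at px (450,390)). I'll go down left of the dark block and push.

Call:
drive_tool:
  targets:
    - [0.2,2.5,-0.1,0,-1]
    - [0.2,5,-0.1,0,-1]
    - [0.2,6.1,-0.1,0,-1]
    - [0.2,6.1,-0.1,0,-1]
    - [0.6,6.1,-0.1,0,-1]
    - [1.2,6.1,-0.1,0,-1]
    - [1.8,6.1,-0.1,0,-1]
    - [2.6,6.1,-0.1,0,-1]
    - [3.4,6.1,-0.1,0,-1]
    - [3.4,6.1,-0.1,0,-1]

```text
time: 14.7
position: [540.9, 47.3, 55.9]
tcp_rot: [-0.547, 0.547, -0.448, 0.448]
wrist_force: [0.7, -0.3, -0.0]
finger_gap: -0.005
```

```bash
python3 - <<'E'
from h import *
go([-8,27,57])
p,d=imaging.camera("top"); W=world("top",d);cv2.imwrite("pics/t12.png",cv2.resize(p[170:300,190:370,::-1],None,fx=4,fy=4))
E
```

```text
shift cm [ 6.28 -0.11  0.05] turn -0.002 tcp caddy [-8.4 89.8 55.9] F caddy [ 0.6 -0.4 -0. ] t 14.7 gap -0.005
```

View pics/t12.png

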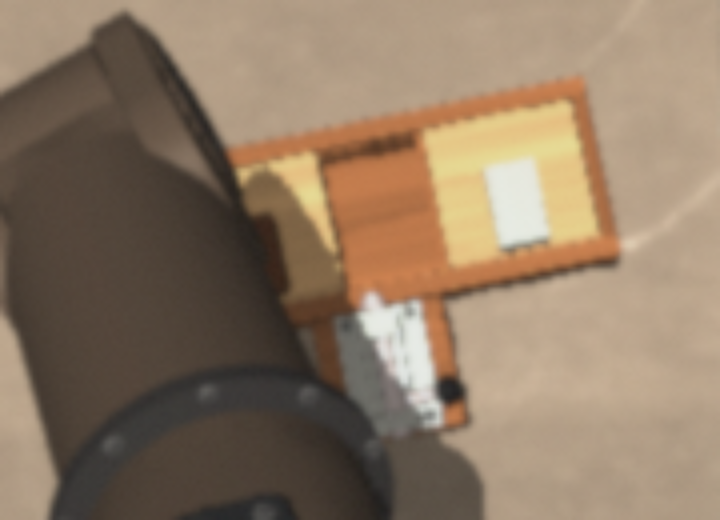

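The left lid is sliding, with its edge now at px 335. I'll continue.

Call:
drive_tool:
  targets:
    - [1,0,0,0,-1]
    - [2,0,0,0,-1]
    - [3,0,0,0,-1]
    - [4,0,0,0,-1]
    - [5,0,0,0,-1]
    - [5.6,0,0,0,-1]
    - [5.9,0,0,0,-1]
    - [6.1,0,0,0,-1]
    - [6.1,0,0,0,-1]

```text
time: 15.88
position: [552.9, -11.2, 56.0]
tcp_rot: [-0.547, 0.547, -0.448, 0.448]
wrist_force: [0.5, 0.1, 0.3]
finger_gap: -0.001
```

Call:
drive_tool:
  targets:
    - [0.15,0,0,0,-1]
    - [0.3,0,0,0,-1]
    - [0.4,0,0,0,-1]
    - [0.4,0,0,0,-1]

```text
time: 16.38
position: [553.7, -15.2, 56.0]
tcp_rot: [-0.547, 0.547, -0.448, 0.448]
wrist_force: [0.4, 0.0, 0.5]
finger_gap: -0.006
```

```bash
python3 - <<'E'
from h import *
go([-8,24,57])
E
```

```text
shift cm [ 0.2  -0.1   0.03] turn -0.0 tcp caddy [-8.3 26.  56. ] F caddy [ 0.4 -0.1  0.5] t 16.38 gap -0.006
```

Call:
drive_tool:
  targets:
    - [0.1,0,0,0,-1]
    - [0.2,0,0,0,-1]
    - [0.3,0,0,0,-1]
    - [0.3,0,0,0,-1]

```text
time: 16.88
position: [554.4, -17.0, 56.1]
tcp_rot: [0.548, -0.547, 0.448, -0.447]
wrist_force: [0.4, 5.8, -0.1]
finger_gap: 0.004
```

```bash
python3 - <<'E'
from h import *
go([-8,22,57])
E
```

```text
shift cm [ 0.2  -0.09  0.  ] turn 0.001 tcp caddy [-8.  24.  56.1] F caddy [ 1.5  5.6 -0.1] t 16.88 gap 0.004
```

Contact at y = 24 is where the stop should be, with the force rising to 5.6 N. One more small push, then I'll withdraw.

Call:
drive_tool:
  targets:
    - [0.15,0,0,0,-1]
    - [0.2,0,0,0,-1]
    - [0.2,0,0,0,-1]

```text
time: 17.25
position: [554.4, -17.1, 56.2]
tcp_rot: [0.549, -0.547, 0.448, -0.446]
wrist_force: [-2.4, 10.4, 2.7]
finger_gap: -0.0
```

Call:
drive_tool:
  targets:
    - [-1,0,0,0,-1]
    - [-1.2,-2,0,0,-1]
    - [-2,-6,0,0,-1]
    - [-6,-9,-2,0,-1]
    - [-12,-12,-4,0,-1]
    - [-18,-14,-6,0,-1]
    - [-23,-14,-8,0,-1]
    - [-23,-14,-8,0,-1]
    - [-23,-14,-8,0,-1]

```text
time: 18.38
position: [430.9, 188.9, 195.9]
tcp_rot: [-0.547, 0.548, -0.447, 0.448]
wrist_force: [0.0, -0.1, -0.0]
finger_gap: -0.001
```

```bash
python3 - <<'E'
from h import *
go([-8,22,57])
p,d=imaging.camera("top");W=world("top",d);cv2.imwrite("pics/t13.png",cv2.resize(p[170:300,190:370,::-1],None,fx=4,fy=4))
for t in ["left_grip","mid_grip","bolt_knob"]:
    r=imaging.spot_point("top",t); print(t,[(w2c(a["centre"]).round(1),round(a["p"],2)) for a in r[:2]])
for t in ["tumbler","salt","spice","lemon","cup"]:
    r=imaging.spot_point("top",t); print(t,[(np.round(a["centre"],1).tolist(),round(a["p"],2)) for a in r[:1]])
q=(W-ORG)@C(); k=(q[...,2]>66)&(q[...,0]>-45)&(q[...,0]<15)&(abs(q[...,1])<140)
for lo,hi in((-140,-50),(-50,60)):
    a=q[k&(q[...,1]>lo)&(q[...,1]<hi)]; print(np.percentile(a,[5,50,95],axis=0).round(1))
E
```

```text
shift cm [22.83 13.92  8.01] turn 0.0 tcp caddy [-88.1 250.4 195.9] F caddy [-0.  -0.1 -0. ] t 18.38 gap -0.001
left_grip [(array([-18.3,  -1.4,  60.9]), 0.9)]
mid_grip [(array([-11.6, -91.6,  61.7]), 0.63), (array([216.5, 115.2,  -1.3]), 0.34)]
bolt_knob [(array([-109.7,  -32.2,   65.2]), 0.76)]
tumbler [([576.6, -362.9, -2.4], 0.78)]
salt [([760.1, -101.6, -1.5], 0.74)]
spice [([761.4, 26.6, 0.7], 0.63)]
lemon [([752.3, 118.0, 0.2], 0.69)]
cup [([524.4, -449.8, -0.7], 0.78)]
[[ -37.4 -107.9   70.7]
 [ -15.6  -94.3   74.1]
 [   6.1  -81.    77.6]]
[[-36.2 -16.1  69.1]
 [-14.2  -2.9  73.8]
 [  7.2  10.4  77.5]]
```

View pics/t13.png

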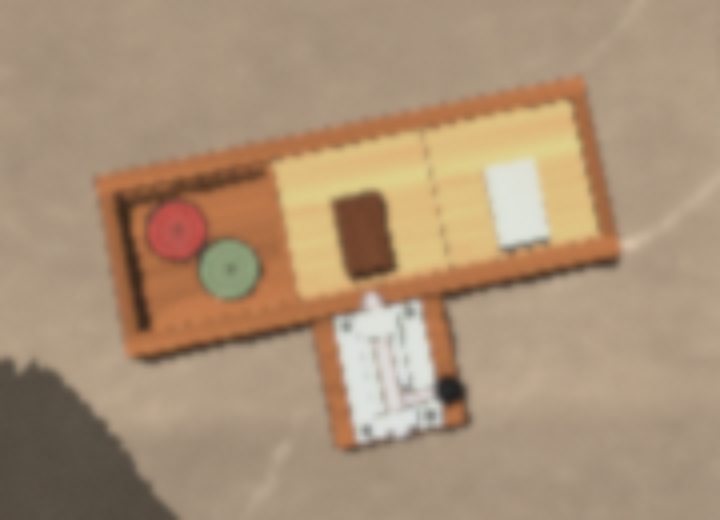

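The left compartment is open. Both lids are fully right (dark block at (365,235), metal block at (517,203)) and the knob is parked at (450,390). The robot is clear, so I'm handing in.

```bash
python3 -c "
from rig import close_job
print(close_job())"
```

```text
the job is handed in; nothing more can be done
None
```

The left compartment is open, and I handed the job in at about 18.5 s, well inside the 48 s limit. I drew the bolt out of the bore and tipped its handle right into the notch. Then I pushed the middle lid fully right and the left lid into the middle, each against its stop.

- **Bolt:** the last top image shows the bolt out of the bore and the handle parked. The knob is about 32 mm right of the bolt's axis and about 5 mm above it.
- **Middle lid:** depth puts its block at y ≈ -94.3 mm. The network said -91.6 mm, which is within its error. The push ended at 9.7 N with no further movement.
- **Left lid:** its block is at y ≈ -2.9 mm by depth and -1.4 mm by the network. The push ended at about 10 N.
- **Bystanders:** each was found within about 4 mm of where it started, which is within the networks' error.
- **Forces and robot:** the highest wrist force reported after any move was about 11 N. The arm was well clear of everything at the end.

No check failed.

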